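Hold a coated display stem in the curing ring

TASK

First set the curing lamp by its orange lever: swivel the white ring until it sits squarely over the catch cup and tilt it level, then let go of the lever. Next take the red display stem by its cork handle out of the drying rack and lower it upright through the ring, centred, until its tip hangs below the rim of the cup; the wet stem must never touch the ring, the cup or any other part of the lamp stand. Finish still holding it there, hanging still from the gripper, and leave the blue stem and everything else on the bench where it is.

Things in the scene. Friction and masses are not known exactly. Their poses are not given: they have to be found in the camera images.
- station: Lamp stand, fixed, place and yaw vary. Origin on the bench under the catch cup's centre; its +x points from cup to post, z up. Grey base plate 240 x 110 x 8 mm (x -55 to 185). Steel post at x = 140 mm, on it a swivelling level arm (14 mm bar, centre 101 mm high, hub top 115 mm), 140 mm from post axis to ring centre. The cup, arm, ring and lever all belong to this body.
- swivel (a joint): Swivel of the lamp arm about the vertical post axis, rad, range -0.8 to 0.8. 0: the ring is exactly over the catch cup. Positive: counter-clockwise seen from above. Stiff (about 0.2 N m), stays where it is left.
- ring (a joint): Tilt of the lamp ring about the arm's long axis (horizontal, through the ring's centre, 101 mm above the bench), rad, range -0.7 to 0.7. 0: ring level, bore vertical, lever horizontal. Positive: the orange lever is raised. Friction about 0.12 N m, stays where it is left. It starts raised by 0.3 to 0.6.
- bore_centre (a point): Centre of the bore of the white lamp ring (middle of its thickness); z is the bore's axis. Ring 64 mm outer diameter, 32 mm bore, 18 mm thick, violet dots on its top; level, it reaches from 92 to 110 mm above the bench. This point does not move when the ring tilts.
- lever_grip (a point): Grip point on the tilt lever, a bar fixed to the ring across the arm with an orange sleeve 12 mm thick from 60 to 110 mm off the ring's centre. The point is on its axis, 85 mm from bore_centre; set right it is at (0, 85, 101) mm in the station frame. The lever runs along this point's y; pinched from above, fingers closing along x, it can be carried up, down and sideways, turning both joints.
- cup_rim (a point): Centre of the mouth of the white catch cup, 63 mm above the bench, fixed to the stand. Inner floor 13 mm above the bench, inner radius 30 mm, outer 34 mm at the rim.
- red_stem: The wet red display stem (loose, about 50 g), hanging upright in an outer hole of the rack, its collar on the rack's top. Origin: centre of the collar's underside, z up. Above it: red collar 30 mm in diameter, 5 mm thick, then cork handle 20 mm in diameter from 5 to 43 mm, red disc on top. Below it: red shaft 10 mm in diameter, 100 mm long.
- red_stem_tip (a point): Lower end of the red stem's shaft, 100 mm below its origin.
- blue_stem: A bystander of the same shape and size in blue, in the other outer hole of the rack.
- rack: Plywood drying rack, fixed, 70 x 180 mm, position and yaw vary; origin on the bench under its centre. Top plate 10 mm thick, its upper face at 120 mm; three 19 mm holes in a row along its y axis at -55, 0 and 55 mm; the middle one is empty. End boards at its two y ends; open in front and behind.
- jar_a: Paint jar 36 mm in diameter, 45 mm tall, green with black cap; bystander.
- jar_b: Paint jar as jar_a, yellow with black cap; bystander.
- jar_c: Paint jar as jar_a, amber with white cap; bystander.
- biplane: Yellow model biplane standing on its wheels, 280 mm span (along y), 165 mm long, 76 mm tall; bystander.
- brush: Paint brush lying on the bench, 170 mm long along its x, 9 mm thick; bystander.
- water_pot: Green cup, 64 mm in diameter, 60 mm tall; bystander.
Mind the look-alikes: they are no part of the job. What is meant by the red_stem is not green or turquoise, and is the larger of those in its own colour.

How it is judged (in metres and radians):
On the way, in this order (a step that is already met when the one before it is completed fails the run):
1. the ring is swivelled over the cup (within 0.10 rad) and level (within 0.09 rad), and the lever let go (value of joint swivel between -0.1 and 0.1 rad and value of joint ring between -0.09 and 0.09 rad and contact force between the fingers and station below 0.3 N), for 0.2 s.
2. the red stem is lifted out of the rack, its tip above the rack's top (value of joint swivel between -0.1 and 0.1 rad and value of joint ring between -0.09 and 0.09 rad and height (world z) of red_stem_tip above 0.13 m), for 0.1 s.
At the end, for the whole second after the job is handed in: Red stem hangs still in the gripper (under 20 mm/s) through the ring, touching no part of the stand; tip below the cup's rim and above its floor; tip and collar within 6 mm of the bore's centre seen from above; ring over the cup (0.10 rad), level (0.09 rad), lever let go (all of step 1 and contact force between red_stem and the fingers above 1 N and contact force between red_stem and station below 0.2 N and horizontal distance between each of red_stem_tip, red_stem and bore_centre below 0.006 m and z of red_stem_tip in the frame of cup_rim between -0.049 and 0 m and linear speed of red_stem below 0.02 m/s); the arm keeps its last pose, push and grip.
It fails at once if the red stem touches the lamp stand, its ring or cup (contact force between red_stem and station above 0.3 N).
It fails at once if a bystander on the bench or the blue stem is shifted by more than 30 mm (distance of any of blue_stem, jar_a, jar_b, jar_c, biplane, brush, water_pot from where it was at the start of the episode above 0.03 m).
It also fails if it takes over 58 s, if anything falls off the work surface, if the arm or the gripper's body presses on something with over 40 N, if the wrist force passes 120 N, or if a joint passes its speed limit or range.

ROBOT

A 6-joint arm with a two-finger parallel gripper is mounted at the origin on the work surface. World frame = base frame: x ahead of the robot, y to its left, z up, the work surface at z = 0. Lengths are in mm, angles in degrees, forces in N, time in s.
With the tool pointing down it reaches from about 350 to 850 mm from the base axis. Payload 8.1 kg.
Tool frame: the origin (TCP) lies midway between the tips of the shut fingers; the grasp point (between the pads) lies 19 mm behind it; x points along the fingers, y is the direction in which the jaws open and shut, and the axes are right-handed (so a half turn about x gives the same grasp; the last joint's range is limited). The gripper opens to 85 mm and grips with 20 to 120 N. Pads are 22 mm wide; open, the fingers measure 114 mm over their backs; the gripper's body (76 mm by 85 mm) begins 54 mm behind the grasp point. The pads swing forward as they close: fully open they stand 13 mm farther back than shut.
Start: joints at [61.169, 7.471, 85.268, -0, 87.261, -4.893], TCP at [243.43, 548.404, 231.292] pointing down, gripper open.
Joint ranges: [-169.43, 169.43], [-51.17, 129.36], [1.28, 143.12], [-76.62, 256.62], [0, 156.53], [-152.29, 152.29]. Speed limits (degrees/s): [136.94, 136.94, 159.86, 180, 180, 180].

INTERFACE

Orientations are given as [roll, pitch, yaw] about the fixed x, y, z axes, in that order (R = Rz(yaw) Ry(pitch) Rx(roll)).
In Python, from bench import r gives the robot as it stands.
- The arm moves only by the tool move_arm, never from a script. Its argument "deltas" is a list of rows, each a list of 2 entries, a list of its own where there are three numbers: the shift along the tool's x, y, z in mm, then the turn about the tool's x in degrees. A call has 1 to 12 rows; each row is the pose to reach, as a shift and turn from the pose measured when the call began, along the tool's axes at that moment; what a row does not reach only later rows make up. A row lasts 1/8 s, in which the tool goes at most 62.5 mm and 10.7 degrees, less where a joint would pass 70% of its speed; a pose out of reach is approached as far as the arm can. A call with a gripper value outside its range is refused whole. "jaw" is the opening, from -1 (shut) to 1 (fully open), set as the call begins (left out, the last holds). The fingers move at their own pace and stop on an object; "squeeze" is the grip in N (left out, the last holds). Time passes only in rows, so rows that repeat a pose let the fingers close. It gives the time, the measured TCP pose, the force and the opening at its end, in the units of the state.
- r.sense(): the state, without advancing time (a new reading comes with each control period).
- r.snapshot(name): name is "side" or "top" or "wrist"; returns (picture, depth): 420x560x3 uint8, red, green, blue; 420x560 float32, mm along the optical axis (not along the pixel's ray), 0 where there is no reading.
- r.get_calibration(name): a dict with "fovy" (degrees; the focal length in pixels is half the picture's height over the tangent of half this angle, whatever the lens; pixels are square), "cx", "cy" (the principal point, pixels), "k1" (the pictures are not rectified: a ray, as slopes to the right and down, at radius r is drawn at 1 + k1 r^2 times it, then the intrinsics apply), "position" and "attitude" of the camera in the world; the wrist camera has in their place "tool_from_camera" (4x4, takes a point from camera to tool coordinates, whose origin is the TCP and whose axes are the tool frame's). Camera axes: x right, y down, z forward; pixel columns grow to the right and rows downward; lengths in mm; the calibration is good to about 2 mm. A picture is of the moment at which its call begins: read the wrist's pose just before it. get_calibration takes no time and is no camera call.
- r.hand_in(): hands the job in, once; it reports no verdict.
The state is a dict: "time": time; "joint_pos": joint angles; "qd": joint speeds; "joint_efforts": joint torques, N m; "tool_pos": TCP position; "tcp_rot": TCP orientation; "ft_force": force on the tool from outside, world axes, zero at the start; "wrist_torque": the same for the moment, N m; "finger_gap": finger opening in mm.
Only numpy, scipy, OpenCV 4.12 (cv2) and the standard library are available. Lean on these libraries where they do the work, as an engineer would, in place of code of your own. Each camera call takes 0.05 s, during which the arm holds its last target. There are 200 camera calls.

## Working session

There is one attempt and no reset: what is moved stays moved. The work goes in short steps, Python scripts to look and compute and a tool call to move; the robot and the scene stay as the last step left them, time stands still between calls to the robot, and variables do not carry over. Pictures are saved under pics/ and viewed, about 8 in all and at most 12, crops included, and the job is handed in when it is done.

Besides the shell and the picture viewer there is one more tool, called after "Request:" as name(argument=value, ...) on one line, values as JSON. move_arm: Moves the arm, as the interface text tells. Its arguments: {"type":"object","properties":{"deltas":{"type":"array","items":{"type":"array"}},"jaw":{"type":"number"},"squeeze":{"type":"number"}},"required":["deltas"]}

```bash
mkdir -p pics; ls
python3 - <<'E'
from bench import r
import cv2,numpy as np
s=r.sense();print({k:np.round(v,3).tolist() for k,v in s.items()})
for n in ("top","side"):
    p,d=r.snapshot(n);cv2.imwrite(f"pics/{n}0.png",p[:,:,::-1]);np.save(f"pics/{n}0.npy",p);np.save(f"pics/{n}0d.npy",d)
for n in("top","side","wrist"):print(n,r.get_calibration(n))
a=cv2.imread("pics/top0.png")
E
```

```text
pics
{'time': 0.0, 'joint_pos': [61.169, 7.515, 85.33, -0.0, 87.26, -4.892], 'qd': [0.025, -0.042, -0.062, 0.065, -0.081, -0.123], 'joint_efforts': [-0.001, -56.941, -50.054, -0.0, 0.015, -0.0], 'tool_pos': [243.165, 547.92, 230.24], 'tcp_rot': [-94.872, 89.895, -118.811], 'ft_force': [-0.464, 0.125, -1.117], 'wrist_torque': [-0.007, 0.024, -0.02], 'finger_gap': 85.273}
top {'fovy': 42.86304365713948, 'cx': 285.92076705117825, 'cy': 206.7705786538723, 'k1': -0.00046575358912990687, 'position': array([ 422.22371483,   -9.25602734, 1268.59936176]), 'attitude': array([-170.44825966,   -0.46133676,  -89.68333143])}
side {'fovy': 54.88448401606076, 'cx': 277.6102656141269, 'cy': 209.60155815152677, 'k1': -0.04210699065436019, 'position': array([427.36186257, 808.76093508, 644.69801552]), 'attitude': array([-122.53535139,   -0.31096316, -167.44010913])}
wrist {'fovy': 62.32824712989666, 'cx': 278.9790588177128, 'cy': 212.6004816675892, 'k1': -0.0061067864918601346, 'tool_from_camera': array([[ 3.46844402e-04, -2.68897624e-01,  9.63168701e-01,
        -1.42774043e+02],
       [ 9.99999765e-01, -4.75781296e-04, -4.92936264e-04,
         1.09027580e+00],
       [ 5.90807044e-04,  9.63168646e-01,  2.68897396e-01,
        -6.68719819e+01],
       [ 0.00000000e+00,  0.00000000e+00,  0.00000000e+00,
         1.00000000e+00]])}
```

View pics/top0.png

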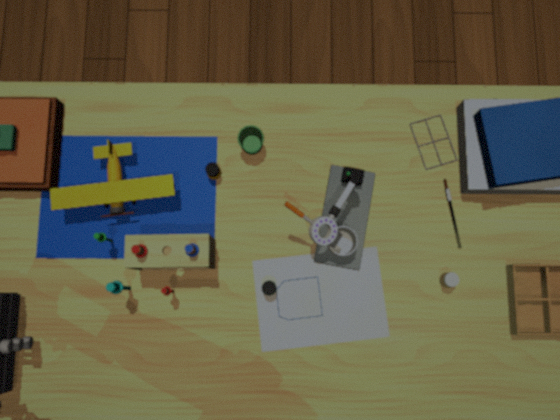

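View pics/side0.png

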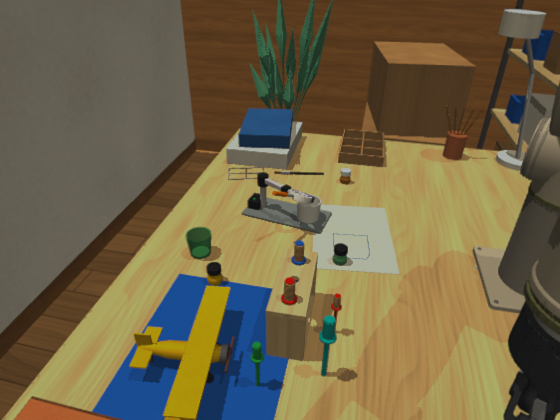

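```bash
cat > h.py <<'E'
import numpy as np,cv2
from scipy.spatial.transform import Rotation as R
from bench import r
def snap(n,tag=None):
    s=r.sense();p,d=r.snapshot(n)
    if tag:cv2.imwrite(f"pics/{tag}.png",p[:,:,::-1])
    return p,d,s
def cam(n,s=None):
    c=r.get_calibration(n);f=210/np.tan(np.radians(c['fovy'])/2)
    K=np.array([[f,0,c['cx']],[0,f,c['cy']],[0,0,1]])
    if n=='wrist':
        T=np.eye(4);T[:3,:3]=R.from_euler('xyz',s['tcp_rot'],degrees=True).as_matrix();T[:3,3]=s['tool_pos'];T=T@c['tool_from_camera']
        return K,c['k1'],T[:3,:3],T[:3,3]
    return K,c['k1'],R.from_euler('xyz',c['attitude'],degrees=True).as_matrix(),np.array(c['position'])
def rays(C,uv):
    K,k,A,t=C
    q=cv2.undistortPoints(np.float64(uv).reshape(-1,1,2),K,np.array([k,0,0,0.])).reshape(-1,2)
    return np.c_[q,np.ones(len(q))]@A.T
def plane(C,uv,z):
    d=rays(C,uv);return C[3]+d*((z-C[3][2])/d[:,2])[:,None]
def cloud(C,dep):
    v,u=np.mgrid[:420,:560];d=rays(C,np.c_[u.ravel(),v.ravel()])
    return (C[3]+d*dep.reshape(-1,1)).reshape(420,560,3)
def proj(C,P):
    K,k,A,t=C
    q=(np.float64(P).reshape(-1,3)-t)@A
    return cv2.projectPoints(q.reshape(-1,1,3),np.zeros(3),np.zeros(3),K,np.array([k,0,0,0.]))[0].reshape(-1,2)
def hsv(p):return cv2.cvtColor(p,cv2.COLOR_RGB2HSV)
E
python3 - <<'E'
from h import *
p=np.load("pics/top0.npy");d=np.load("pics/top0d.npy");C=cam('top');X=cloud(C,d);H=hsv(p)
def box(u0,u1,v0,v1):
    m=np.zeros((420,560),bool);m[v0:v1,u0:u1]=1;return m
def rep(n,m):
    print(n,m.sum(),X[m].mean(0).round(1),X[m].std(0).round(1),np.argwhere(m)[:,::-1].mean(0).round(1))
# check table z
print('table',X[350:360,400:410].mean((0,1)))
st=box(270,390,150,280)
z=X[...,2]
sat=H[...,1].astype(int);val=H[...,2]
pl=st&(z>2)&(z<14)&(sat<90)
rep('plate',pl)
rect=cv2.minAreaRect(X[pl][:,:2].astype(np.float32));print(rect)
rep('orange',st&(H[...,0]<16)&(sat>170)&(val>110))
rep('white hi',st&(z>85)&(z<125)&(val>120)&(sat<80))
cup=st&(z>55)&(z<70)&(sat<80); rep('cup',cup)
print(cv2.minEnclosingCircle(X[cup][:,:2].astype(np.float32)))
rep('hub/post',st&(z>108)&(X[...,0]>520))
rk=box(110,225,220,285)
top=rk&(z>112)&(z<127); rep('rack',top);print(cv2.minAreaRect(X[top][:,:2].astype(np.float32)))
red=rk&((H[...,0]<8)|(H[...,0]>172))&(sat>150);rep('red',red);rep('redtop',red&(z>150))
rep('bluetop',rk&(H[...,0]>100)&(H[...,0]<130)&(sat>100)&(z>150))
big=np.hstack([cv2.resize(p[160:280,270:390],(480,480),interpolation=cv2.INTER_CUBIC)])
cv2.imwrite('pics/a.png',big[:,:,::-1])
E
```

```text
table [ 294.05447275 -290.18465592   13.1726607 ]
plate 5491 [ 600.9 -140.7    6.5] [86.7 72.3  3.2] [337.2 221.5]
((620.3848876953125, -125.27171325683594), (313.1607971191406, 291.1450500488281), 0.3896912932395935)
orange 70 [603.6 -33.2 162.9] [ 22.9  10.8 133.3] [293.5 209. ]
white hi 512 [ 586.6 -112.7  109.7] [38.5 24.8  7.3] [329.3 221. ]
cup 117 [ 547.  -154.3   62.5] [23.5 19.6  3.1] [346.  241.3]
((548.9761352539062, -145.37893676757812), 34.21139144897461)
hub/post 837 [ 613.7 -105.7  119.8] [44.3 46.4 12.2] [326.2 208. ]
rack 2473 [519.1 237.9 120.9] [21.6 52.4  2.4] [166.5 250.3]
((504.267333984375, 247.99497985839844), (103.37071990966797, 202.10890197753906), 3.360319137573242)
red 104 [517.  289.4 145.2] [ 6.4  5.2 19.4] [139.3 250.1]
redtop 49 [517.9 291.6 165.3] [4.  4.2 2.7] [135.8 248.9]
bluetop 52 [505.4 153.  335.5] [ 35.7  69.3 397.9] [185.5 245.2]
```

View pics/a.png

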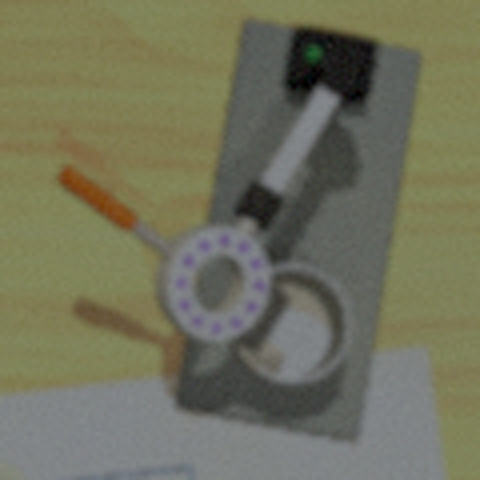

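Run:
```python
from h import *
C=cam('top')
f=lambda L:np.array(L)/4.+[270,160]
c=plane(C,f([(246,20),(420,52),(355,440),(180,405)]),8)
print(c.round(1)); TL,TR,BR,BL=c[:,:2]
print([np.linalg.norm(a-b).round(1) for a,b in((TL,TR),(TR,BR),(BR,BL),(BL,TL))])
ctr=c.mean(0)[:2]; ax=(TL-BL)+(TR-BR);ax/=np.linalg.norm(ax);print('yaw',np.degrees(np.arctan2(ax[1],ax[0])))
o=ctr-65*ax;post=o+140*ax;print('o',o,'post',post)
print('cuprim',plane(C,f([(297,322)]),63))
ring=plane(C,f([(216,282)]),103)[0,:2];print('ring',ring,np.linalg.norm(ring-post))
a=post-ring;print('swivel',np.degrees(np.arctan2(a[1],a[0])-np.arctan2(ax[1],ax[0])))
for z in(120,130,140):
    l=plane(C,f([(66,175),(133,218)]),z);print(z,l.round(1),np.linalg.norm(l[:,:2]-ring,axis=1))
# side view orange
p=np.load("pics/side0.npy");H=hsv(p);m=np.zeros((420,560),bool);m[180:205,260:300]=1
o_=m&(H[...,0]<16)&(H[...,1]>170)&(H[...,2]>100);uv=np.argwhere(o_)[:,::-1];print(len(uv),uv.min(0),uv.max(0))
S=cam('side')
# triangulate lever ray: side centroid & top centroid
d1=rays(C,[[293.5,209]])[0];d2=rays(S,[uv.mean(0)])[0]
A=np.c_[d1,-d2];t=np.linalg.lstsq(A,S[3]-C[3],rcond=None)[0]
print('lever mid',C[3]+t[0]*d1,S[3]+t[1]*d2)
rk=[plane(C,[u],z) for u,z in(((135.8,248.9),163),)];print(rk)
```

```text
[[ 737.8 -128.1    8. ]
 [ 718.7 -233.2    8. ]
 [ 485.2 -189.9    8. ]
 [ 505.   -87.3    8. ]]
[np.float64(106.8), np.float64(237.5), np.float64(104.5), np.float64(236.3)]
yaw -10.229095054785605
o [ 547.71787289 -148.08472679] post [ 685.49265082 -172.94655629]
cuprim [[ 548.64590652 -150.28627576   63.        ]]
ring [ 566.1890808  -101.40854873] 139.10797369403537
swivel -20.719073888987687
120 [[622.2 -18.7 120. ]
 [598.8 -55.2 120. ]] [99.94269679 56.56619454]
130 [[620.5 -18.6 130. ]
 [597.2 -54.8 130. ]] [99.04508513 56.02687537]
140 [[618.8 -18.5 140. ]
 [595.7 -54.4 140. ]] [98.17022628 55.52776576]
48 [272 191] [287 195]
lever mid [606.80494406 -33.43877901 144.02633108] [607.53445191 -33.35277153 144.14421899]
[array([[518.02069184, 292.19104688, 163.        ]])]
```

```bash
cat > plan.py <<'E'
from h import *
def plan(P,jaw):
    """shift in tool axes and turn to put TCP at P with tool y along world yaw jaw (mod 180)"""
    s=r.sense();A=R.from_euler('xyz',s['tcp_rot'],degrees=True).as_matrix()
    sh=A.T@(np.array(P)-s['tool_pos']);y=A[:,1];cur=np.degrees(np.arctan2(y[1],y[0]))
    turn=-(jaw-cur); turn=(turn+90)%180-90   # tool x is down
    return sh.round(1),round(turn,1),round(cur,1),s['joint_pos'][5].round(1),A[:,0].round(3)
E
python3 -c "
from plan import *
print(r.sense()['tool_pos'],plan([606.8,-33.4,235],-31))"
```

```text
[243.16884216 547.97832574 230.34653162] (array([  -4.1, -383.8,  568.2]), np.float64(-82.9), np.float64(66.1), np.float64(-4.9), array([-0.001, -0.001, -1.   ]))
```

Request:
move_arm(deltas=[[[-20, -30, 45], 8], [[-20, -65, 96], 16], [[-20, -100, 148], 25], [[-20, -135, 200], 33], [[-20, -170, 252], 41], [[-20, -205, 303], 50], [[-20, -240, 355], 58], [[-20, -275, 407], 67], [[-15, -310, 459], 77], [[-10, -345, 511], 87], [[-4, -384, 568], 97], [[-4, -384, 568], 97]], jaw=0.1, squeeze=30)

```text
time: 1.6
tool_pos: [607.0, -37.2, 233.0]
tcp_rot: [-28.7, 89.8, -150.0]
ft_force: [-0.3, 1.5, 0.3]
finger_gap: 47.0
```

Request:
move_arm(deltas=[[[0, 0, 0], 0], [[0, 0, 0], 0]])

```text
time: 1.85
tool_pos: [606.4, -36.2, 232.8]
tcp_rot: [-37.2, 89.8, -158.4]
ft_force: [-0.3, 0.7, -0.1]
finger_gap: 47.2
```

Run:
```python
from plan import *
s=r.sense();print(s['tool_pos'],s['tcp_rot'],s['finger_gap']);print(plan([606.8,-33.4,125],-31))
p,d,s=snap('wrist','w1');C=cam('wrist',s);H=hsv(p);X=cloud(C,d)
o=(H[...,0]<18)&(H[...,1]>150)&(H[...,2]>80)
n,l,st,ce=cv2.connectedComponentsWithStats(o.astype(np.uint8))
for i in range(1,n):
    if st[i,4]>80:
        q=X[l==i];print(st[i],ce[i].round(),np.median(q,0).round(1),q.min(0).round(1),q.max(0).round(1))
```

```text
[606.43238983 -36.20478671 232.75285393] [ -37.23601247   89.75188935 -158.44387065] 47.19371658988983
(array([107.7,  -0.9,  -3. ]), np.float64(-0.2), np.float64(-31.2), np.float64(23.0), array([-0.004, -0.002, -1.   ]))
[272 183  17  61 937] [280. 213.] [610.2 -32.6 147.7] [580.6 -97.5  -1.8] [643.5  22.7 375.3]
```

View pics/w1.png

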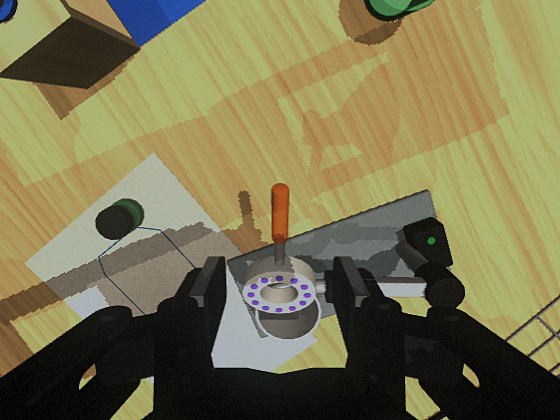

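Request:
move_arm(deltas=[[[50, 0, -3], 0], [[90, 0, -3], 0], [[109, 0, -3], 0], [[109, 0, -3], 0], [[109, 0, -3], 0]])

```text
time: 2.52
tool_pos: [609.0, -33.4, 126.4]
tcp_rot: [23.5, 89.9, -97.7]
ft_force: [-0.8, -0.9, 0.4]
finger_gap: 46.9
```

Request:
move_arm(deltas=[[[0, 0, 0], 0], [[0, 0, 0], 0], [[0, 0, 0], 0], [[0, 0, 0], 0], [[0, 0, 0], 0], [[0, 0, 0], 0]], jaw=-1)

```text
time: 3.28
tool_pos: [609.2, -32.4, 127.5]
tcp_rot: [53.8, 90.0, -67.3]
ft_force: [-2.0, 5.1, 4.4]
finger_gap: 11.3
```

Run:
```python
from plan import *
s=r.sense();print(s['tool_pos'],s['finger_gap'],s['ft_force'])
A=R.from_euler('xyz',s['tcp_rot'],degrees=True).as_matrix()
post=np.array([685.5,-172.9]);q0=s['tool_pos'];
G=lambda sw,t:np.r_[post+R.from_euler('z',sw-10.2,degrees=True).as_matrix()[:2,:2]@[-140,85*np.cos(t)],101+85*np.sin(t)-19]
print('model start',G(-20.7,.53))
for k in np.arange(1,11)/10:
    P=G(-20.7*(1-k),.53*(1-k));print(k,(A.T@(P-q0)).round(1),round(-20.7*k,1))
```

```text
[609.17878629 -32.40113854 127.49769547] 11.31955729233433 [-1.9787715   5.09570048  4.44895755]
model start [603.03331018 -38.07494496 124.970334  ]
0.1 [ 6.5 -5.  11. ] -2.1
0.2 [10.5 -7.5 14.2] -4.1
0.3 [ 14.7 -10.   17.8] -6.2
0.4 [ 18.9 -12.4  21.7] -8.3
0.5 [ 23.2 -14.7  25.9] -10.4
0.6 [ 27.6 -16.8  30.4] -12.4
0.7 [ 32.  -18.8  35.2] -14.5
0.8 [ 36.5 -20.5  40.3] -16.6
0.9 [ 41.  -22.   45.7] -18.6
1.0 [ 45.5 -23.2  51.4] -20.7
```

Request:
move_arm(deltas=[[[4, -2.5, 3], -2], [[8, -5, 6], -4], [[13, -7.5, 10], -6], [[17, -10, 14], -8.5], [[22, -12.5, 18], -10.5], [[26, -14.5, 22.5], -12.5], [[31, -17, 27], -14.5], [[36, -19, 32], -16.5], [[41, -21, 38], -18.5], [[45, -23, 43], -20.5], [[45, -23, 43], -20.5], [[45, -23, 43], -20.5]])

```text
time: 4.78
tool_pos: [567.4, -57.6, 83.0]
tcp_rot: [34.9, 89.9, -65.8]
ft_force: [-2.6, -0.8, 2.4]
finger_gap: 10.8
```

Run:
```python
from plan import *
print(r.sense()['ft_force'],r.sense()['finger_gap'],plan([564.5,-57.5,82],-10.2))
p,d,s=snap('top');C=cam('top')
b=cv2.resize(p[160:280,270:390],(480,480),interpolation=cv2.INTER_CUBIC);cv2.imwrite('pics/t2.png',b[:,:,::-1])
```

```text
[-2.61999934 -0.79605835  2.37290809] 10.77484776979319 (array([ 1. , -2.9,  0.4]), np.float64(-0.5), np.float64(-10.7), np.float64(-0.2), array([ 0.   , -0.001, -1.   ]))
```

View pics/t2.png

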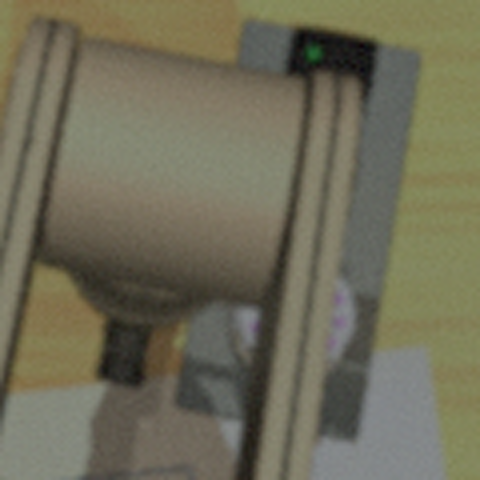

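Request:
move_arm(deltas=[[[1, -3, 0], 0.5], [[1, -3, 0], 0.5], [[1, -3, 0], 0.5], [[1, -3, 0], 0.5]])

```text
time: 5.32
tool_pos: [566.6, -57.9, 83.2]
tcp_rot: [74.0, 89.7, -27.2]
ft_force: [5.4, -4.5, 0.8]
finger_gap: 10.8
```

Request:
move_arm(deltas=[[[0, 0, 0], 0], [[0, 0, 0], 0], [[0, 0, 0], 0], [[0, 0, 0], 0]], jaw=0.1)

```text
time: 5.82
tool_pos: [566.4, -57.7, 83.0]
tcp_rot: [73.3, 89.7, -28.0]
ft_force: [0.7, -0.3, -0.5]
finger_gap: 47.1
```

Request:
move_arm(deltas=[[[-40, 0, 0], 0], [[-90, 0, 0], 0], [[-130, 0, -50], 0], [[-150, 0, -100], 0], [[-150, 0, -130], 0], [[-150, 0, -130], 0], [[-150, 0, -130], 0]])

```text
time: 6.7
tool_pos: [590.6, 69.6, 232.2]
tcp_rot: [62.1, 89.7, -39.2]
ft_force: [-1.1, 0.3, -0.3]
finger_gap: 46.6
```

Run:
```python
from plan import *
s=r.sense();print(s['time'],s['tool_pos'],s['ft_force'])
p,d,s=snap('wrist')
q,_,_=snap('top');b=cv2.resize(q[160:280,270:390],(420,420),interpolation=cv2.INTER_CUBIC)
cv2.imwrite('pics/w3.png',np.hstack([p[:,140:520],b])[:,:,::-1])
np.save('pics/w3.npy',p);np.save('pics/w3d.npy',d);np.save('pics/t3.npy',q)
C=cam('wrist',s);np.save('pics/w3s.npy',np.r_[s['tool_pos'],s['tcp_rot']])
X=cloud(C,d);H=hsv(p)
o=(H[...,0]<18)&(H[...,1]>150)&(H[...,2]>80);o[:100]=0
n,l,st,ce=cv2.connectedComponentsWithStats(o.astype(np.uint8))
for i in range(1,n):
    if st[i,4]>150:
        q=X[l==i];print(st[i],ce[i].round(),np.median(q,0).round(1))
        w=np.argwhere(l==i)[:,::-1].astype(np.float64);top=w[w[:,1]<np.percentile(w[:,1],15)];bot=w[w[:,1]>np.percentile(w[:,1],85)]
        print(plane(C,[top.mean(0),bot.mean(0)],101),X[top[:,1].astype(int),top[:,0].astype(int),2].mean(),X[bot[:,1].astype(int),bot[:,0].astype(int),2].mean())
v=(H[...,0]>120)&(H[...,0]<155)&(H[...,1]>80)
n,l,st,ce=cv2.connectedComponentsWithStats(v.astype(np.uint8))
k=[i for i in range(1,n) if st[i,4]>5];P=plane(C,ce[k],110);print(np.c_[ce[k],[st[i,4] for i in k],P,[np.median(X[l==i][:,2]) for i in k]].round(1))
```

```text
6.7 [590.6238184   69.63228128 232.21173469] [-1.06034749  0.29826097 -0.32397571]
[274 320  13  51 623] [280. 345.] [567.1 -60.6 104.8]
[[571.71504112 -41.23019329 101.        ]
 [562.73545577 -85.08274056 101.        ]] 105.56877168046606 102.4528567622839
[[ 380.    75.5    6.   682.1  149.6  110.    37.2]
 [ 342.6  402.7    7.   613.8 -129.8  110.   325.3]
 [ 323.4  402.7    7.   596.2 -126.2  110.   316.6]
 [ 374.7  409.5    6.   642.5 -143.8  110.   327.1]]
```

View pics/w3.png

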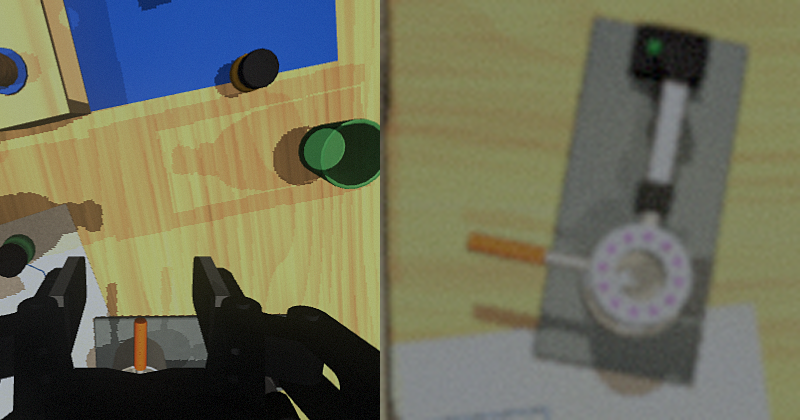

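```bash
python3 -c "
from plan import *
print(plan([565,-55,262],-10.2))"
```

```text
(array([-29.5,  -0.8, 126.7]), np.float64(-1.1), np.float64(-11.3), np.float64(13.1), array([ 0.004, -0.003, -1.   ]))
```

Request:
move_arm(deltas=[[[-15, 0, 50], 0], [[-30, 0, 100], -1], [[-30, -1, 127], -1], [[-30, -1, 127], -1], [[-30, -1, 127], -1]])

```text
time: 7.42
tool_pos: [564.5, -55.5, 262.2]
tcp_rot: [65.1, 89.8, -35.3]
ft_force: [-0.4, 0.1, -0.5]
finger_gap: 47.0
```

Run:
```python
from plan import *
p,d,s=snap('wrist','w4');np.save('pics/w4.npy',p);np.save('pics/w4d.npy',d)
C=cam('wrist',s);X=cloud(C,d);H=hsv(p);print(s['tool_pos'])
v=(H[...,0]>120)&(H[...,0]<158)&(H[...,1]>60);v[:150]=0
n,l,st,ce=cv2.connectedComponentsWithStats(v.astype(np.uint8))
k=[i for i in range(1,n) if st[i,4]>12];P=plane(C,ce[k],110);print(np.c_[ce[k],[st[i,4] for i in k],P].round(1))
c=ce[k].mean(0)
v2,u2=np.mgrid[:420,:560]
o=np.array([P[:,0].mean(),P[:,1].mean()]);rr=np.hypot(X[...,0]-o[0],X[...,1]-o[1])
m=(rr>18)&(rr<31)&(abs(X[...,2]-110)<18)
Q=X[m]
for _ in range(4):
    co=np.linalg.lstsq(np.c_[Q[:,:2]-o,np.ones(len(Q))],Q[:,2],rcond=None)[0];e=X[m][:,2]-np.c_[X[m][:,:2]-o,np.ones(m.sum())]@co;Q=X[m][abs(e)<4]
print('centre',o,len(Q),'plane',co, 'slope along lever',co[0]*np.sin(np.radians(10.2))+co[1]*np.cos(np.radians(10.2)))
orr=(H[...,0]<18)&(H[...,1]>150)&(H[...,2]>80);orr[:100]=0
Q=X[orr];Q=Q[abs(Q[:,2]-104)<15];y=np.array([np.sin(.178),np.cos(.178)]);print('lever',np.polyfit((Q[:,:2]-o)@y,Q[:,2],1),len(Q))
# dots of known circle: fit tilt via ellipse
if len(k)>=6:print(cv2.fitEllipse(P[:,:2].astype(np.float32)))
```

```text
[564.50121723 -55.46216584 262.21618896]
[[ 279.9  268.1   35.   555.2 -122.   110. ]
 [ 266.8  271.3   32.   542.7 -122.9  110. ]
 [ 292.6  271.5   33.   566.1 -127.5  110. ]
 [ 257.5  279.5   32.   532.6 -129.5  110. ]
 [ 302.   280.3   32.   573.2 -137.9  110. ]
 [ 253.8  291.4   30.   526.8 -141.   110. ]
 [ 305.   292.3   32.   574.  -150.8  110. ]
 [ 257.5  303.    30.   527.7 -153.6  110. ]
 [ 301.1  303.5   29.   568.5 -161.7  110. ]
 [ 266.5  311.5   32.   534.4 -164.1  110. ]
 [ 291.6  311.6   30.   558.1 -168.7  110. ]
 [ 278.9  314.5   29.   545.5 -169.5  110. ]]
centre [ 550.40265054 -145.77067556] 2017 plane [-2.64032613e-03 -1.65298513e-02  1.10380014e+02] slope along lever -0.01673616852882832
lever [-2.31008411e-02  1.06499506e+02] 643
((550.4033203125, -145.79335021972656), (48.15143585205078, 48.50925064086914), 166.70677185058594)
```

View pics/w4.png

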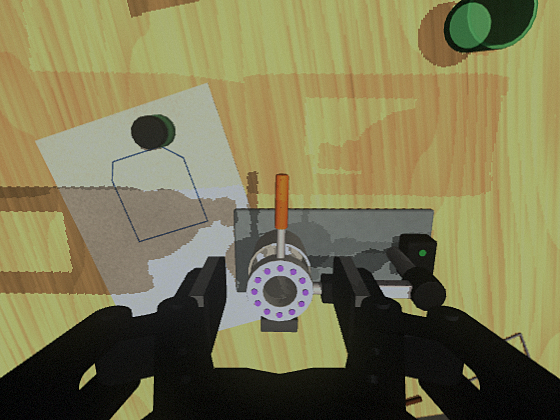

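```bash
python3 -c "
from plan import *
print(plan([518,292,245],-10.2))"
```

```text
(array([  16.2, -107.9, -333.1]), np.float64(-0.1), np.float64(-10.3), np.float64(-0.4), array([ 0.003, -0.002, -1.   ]))
```

Request:
move_arm(deltas=[[[0, -14, -45], 0], [[0, -30, -90], 0], [[0, -45, -140], 0], [[0, -60, -190], 0], [[5, -78, -240], 0], [[10, -94, -290], 0], [[16, -108, -333], 0], [[16, -108, -333], 0], [[16, -108, -333], 0], [[16, -108, -333], 0]])

```text
time: 8.72
tool_pos: [518.2, 291.3, 245.4]
tcp_rot: [64.6, 89.7, -35.8]
ft_force: [0.8, -0.4, 0.8]
finger_gap: 46.9
```

Run:
```python
from plan import *
p,d,s=snap('wrist','w5')
C=cam('wrist',s);X=cloud(C,d);H=hsv(p);print(s['tool_pos'],s['time'])
v=((H[...,0]<7)|(H[...,0]>173))&(H[...,1]>160)&(H[...,2]>60)
n,l,st,ce=cv2.connectedComponentsWithStats(v.astype(np.uint8))
for i in range(1,n):
    if st[i,4]>60:
        m=l==i
        print(st[i],ce[i].round(1),plane(C,[ce[i]],166).round(1),plane(C,[ce[i]],125).round(1),np.median(X[m],0).round(1))
print(plan([518,292,131],-10.2))
```

```text
[518.17247919 291.26257903 245.35211724] 8.725
[260 186  38  29 395] [278.6 197. ] [[522.6 308.  166. ]] [[521.1 298.6 125. ]] [522.4 300.  125.1]
[266 207  26  25 490] [278.7 219. ] [[520.  293.1 166. ]] [[517.9 281.  125. ]] [520.  292.9 165.1]
[207 229  11  16  62] [212.3 236.4] [[473.6 289.2 166. ]] [[463.  276.3 125. ]] [438.5 246.4  30.4]
[193 244  21  13 114] [203.5 248.9] [[465.6 281.5 166. ]] [[453.5 267.1 125. ]] [440.1 250.4  73.8]
[190 260  13  10  92] [195.6 264.1] [[457.6 271.5 166. ]] [[444.  255.4 125. ]] [436.1 246.  101.7]
(array([114.5,  -1. ,  -1. ]), np.float64(-0.2), np.float64(-10.4), np.float64(34.9), array([ 0.004, -0.002, -1.   ]))
```

View pics/w5.png

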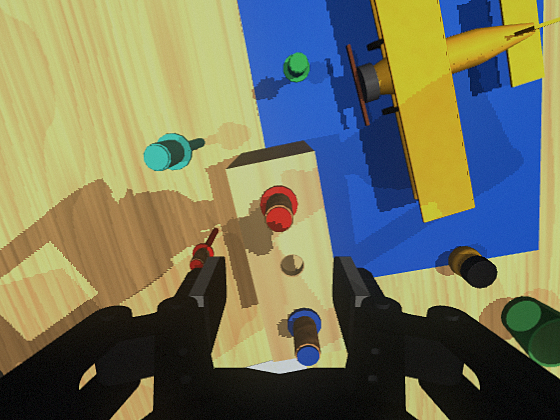

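Request:
move_arm(deltas=[[[40, 0.5, -2], 0], [[75, 0.5, -2], 0], [[100, 0.5, -2], 0], [[114, 0.5, -2], 0], [[114, 0.5, -2], 0], [[114, 0.5, -2], 0]])

```text
time: 9.52
tool_pos: [520.5, 292.8, 133.0]
tcp_rot: [85.0, 89.7, -15.4]
ft_force: [-0.5, 0.5, 0.5]
finger_gap: 47.2
```

Request:
move_arm(deltas=[[[0, 0, 0], 0], [[0, 0, 0], 0], [[0, 0, 0], 0], [[0, 0, 0], 0], [[0, 0, 0], 0], [[0, 0, 0], 0]], jaw=-1, squeeze=40)

```text
time: 10.28
tool_pos: [521.4, 293.3, 134.7]
tcp_rot: [96.8, 89.5, -3.6]
ft_force: [-0.8, 0.3, 6.4]
finger_gap: 18.8
```

Request:
move_arm(deltas=[[[-25, 0, 0], 0], [[-60, 0, 0], 0], [[-100, 0, 0], 0], [[-130, 0, 0], 0], [[-140, 0, 0], 0], [[-140, 0, 0], 0], [[-140, 0, 0], 0]])

```text
time: 11.15
tool_pos: [519.6, 293.1, 272.7]
tcp_rot: [82.7, 89.7, -17.7]
ft_force: [-0.0, -0.4, -0.7]
finger_gap: 18.9
```

Run:
```python
from plan import *
p,d,s=snap('side');C=cam('side');H=hsv(p);print(s['tool_pos'],s['time'],s['finger_gap'],s['ft_force'])
v=((H[...,0]<7)|(H[...,0]>173))&(H[...,1]>150)&(H[...,2]>50)
q=proj(C,[s['tool_pos'],s['tool_pos']-[0,0,110]]);print(q)
u,w=q.mean(0).astype(int);cv2.imwrite('pics/s6.png',cv2.resize(p[max(0,w-100):w+100,max(0,u-100):u+100],(600,600),interpolation=cv2.INTER_CUBIC)[:,:,::-1]);print(u,w)
np.save('pics/s6.npy',p)
print(plan([550.5,-145.8,s['tool_pos'][2]],-10.2))
```

```text
[519.58619809 293.06546831 272.65540155] 11.15 18.866194226729053 [-0.01502518 -0.3884041  -0.69800866]
[[290.28497893 229.93193144]
 [288.85632334 281.649231  ]]
289 255
(array([  0.9, 109.5, 426.1]), np.float64(-0.2), np.float64(-10.4), np.float64(35.0), array([ 0.005, -0.002, -1.   ]))
```

View pics/s6.png

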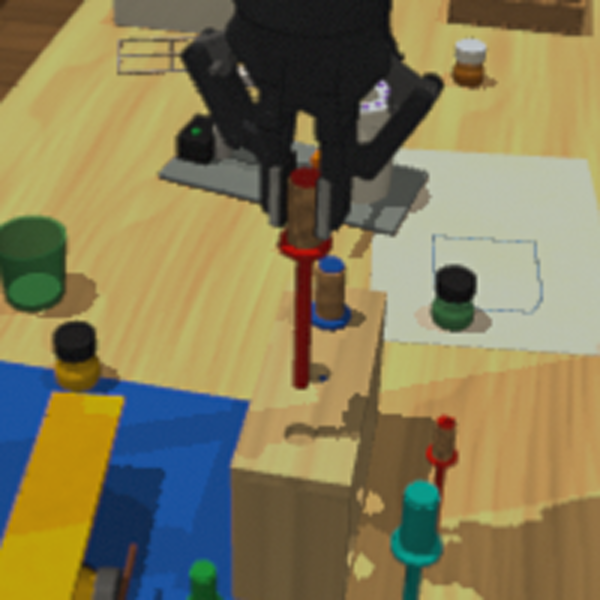

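Request:
move_arm(deltas=[[[-30, 0, 0], 0], [[-50, 5, 20], 0], [[-50, 15, 60], 0], [[-50, 27, 106], 0], [[-50, 39, 152], 0], [[-50, 51, 198], 0], [[-50, 63, 244], 0], [[-50, 75, 290], 0], [[-50, 87, 336], 0], [[-50, 98, 380], 0], [[-50, 106, 412], 0], [[-50, 109, 426], 0]])

```text
time: 12.7
tool_pos: [548.9, -148.0, 323.0]
tcp_rot: [76.6, 89.7, -23.9]
ft_force: [1.1, -0.3, -1.1]
finger_gap: 18.8
```

Request:
move_arm(deltas=[[[15, 0, 0], 0], [[35, 0, 0], 0], [[50, 0, 0], 0], [[50, 0, 0], 0], [[50, 0, 0], 0]])

```text
time: 13.32
tool_pos: [549.3, -147.6, 273.3]
tcp_rot: [77.0, 89.7, -23.5]
ft_force: [-0.1, -0.3, -0.7]
finger_gap: 18.3
```

Run:
```python
from plan import *
p,d,s=snap('wrist');C=cam('wrist',s);print(s['tool_pos'],s['time'],s['ft_force'],s['finger_gap'])
P,D,_=snap('side');S=cam('side');np.save('pics/w7.npy',p);np.save('pics/s7.npy',P);np.save('pics/w7s.npy',np.r_[s['tool_pos'],s['tcp_rot']])
print('expect w',proj(C,[s['tool_pos']-[0,0,14.5],s['tool_pos']-[0,0,114.5],[550.4,-145.8,110]]))
q=proj(S,[s['tool_pos'],s['tool_pos']-[0,0,114.5],[550.4,-145.8,110]]);print('expect s',q)
u,w=q.mean(0).astype(int)
b=cv2.resize(P[w-60:w+60,u-55:u+55],(385,420),interpolation=cv2.INTER_CUBIC);print(u-55,w-60)
cv2.imwrite('pics/m7.png',np.hstack([p[:,80:480],b])[:,:,::-1])
for im,Cc in((p,C),(P,S)):
    H=hsv(im);v=((H[...,0]<7)|(H[...,0]>173))&(H[...,1]>140)&(H[...,2]>40)
    n,l,st,ce=cv2.connectedComponentsWithStats(v.astype(np.uint8))
    for i in range(1,n):
        if st[i,4]>40:print(st[i],ce[i].round(1))
```

```text
[ 549.29159424 -147.6433583   273.34723296] 13.325 [-0.11699439 -0.27775325 -0.74775934] 18.299292760262684
expect w [[276.19317178 261.45660885]
 [276.44738391 208.62109695]
 [277.34687691 192.43342106]]
expect s [[312.37783418 128.49128   ]
 [310.18763725 169.47994641]
 [308.8104604  185.87914422]]
255 101
[251 206  56  58 790] [280.  243.4]
[ 257  290   46   44 1559] [279.2 311.6]
[307 131  11  38  95] [311.3 146. ]
```

View pics/m7.png

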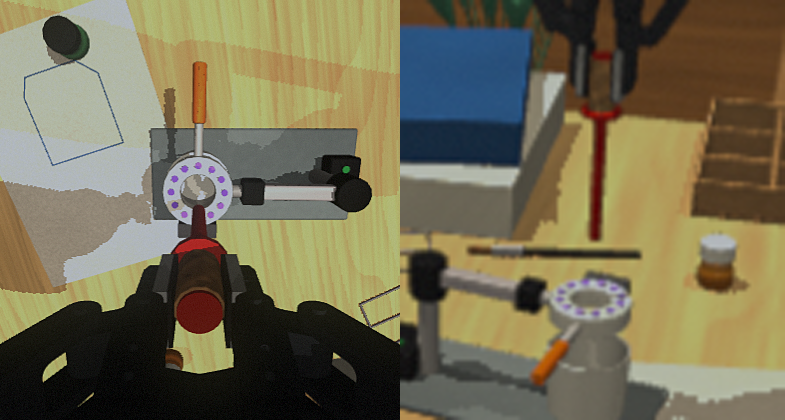

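```bash
cat > tip.py <<'E'
from plan import *
def measure():
    p,d,s=snap('wrist');C=cam('wrist',s);H=hsv(p);tz=s['tool_pos'][2]-14.5-100
    v=(H[...,0]>118)&(H[...,0]<158)&(H[...,1]>60);v[:100]=0;v[270:]=0
    n,l,st,ce=cv2.connectedComponentsWithStats(v.astype(np.uint8));k=[i for i in range(1,n) if st[i,4]>12]
    P=plane(C,ce[k],110)[:,:2].astype(np.float32);A=np.c_[2*P,np.ones(len(P))];x=np.linalg.lstsq(A,(P**2).sum(1),rcond=None)[0];c=x[:2];print(len(k),'dots, ring c',c,'R',np.sqrt(x[2]+c@c))
    m=((H[...,0]<9)|(H[...,0]>171))&(H[...,1]>120)&(H[...,2]>30);m[:150]=0;m[275:]=0;m[:,:230]=0;m[:,330:]=0
    rows=[]
    for y in range(150,275):
        u=np.flatnonzero(m[y])
        if len(u)>=4:rows.append((y,u.min(),u.max()))
    rows=np.array(rows);t=rows[0];print('top rows',rows[:12].tolist(),'tz',round(tz,1))
    sh=rows[(rows[:,2]-rows[:,1])<26][2:30];a=np.polyfit(sh[:,0],(sh[:,1]+sh[:,2])/2,1)
    # shaft bottom front edge lies one radius (5mm) beyond the axis, away from the wrist (tool -z = far row)
    R_=R.from_euler('xyz',s['tcp_rot'],degrees=True).as_matrix()
    e=plane(C,[[np.polyval(a,t[0])+.0,t[0]-.5]],tz)[0]
    tip=e+5*R_[:,2]
    dv=R_.T@np.r_[c-tip[:2],0];print('tip',tip.round(1),'needed shift tool y,z',dv.round(1));return p,s,c,tip
E
python3 - <<'E'
from tip import *
import tip
p,s,c,t=measure()
S=cam('side');P=np.load('pics/s7.npy');H=hsv(P)
v=((H[...,0]<9)|(H[...,0]>171))&(H[...,1]>120)&(H[...,2]>30)
rows=[(y,np.flatnonzero(v[y,295:330]).mean()+295) for y in range(138,171) if v[y,295:330].sum()>1]
print(rows[::5],rows[-1])
for z in (200,170):
    print(z,proj(S,[[t[0],t[1],z]]), proj(S,[[c[0],c[1],z]]))
w=(H[...,0]>118)&(H[...,0]<158)&(H[...,1]>50);w[:175]=0;w[198:]=0;w[:,:295]=0;w[:,325:]=0
n,l,st,ce=cv2.connectedComponentsWithStats(w.astype(np.uint8));k=[i for i in range(1,n) if st[i,4]>1];print(len(k),'ring side c at z110',cv2.fitEllipse(ce[k].astype(np.float32))[0], proj(S,[[c[0],c[1],110]]))
E
```

```text
11 dots, ring c [ 550.48056704 -145.35654428] R 24.06817812270776
top rows [[205, 277, 280], [206, 275, 282], [207, 275, 283], [208, 273, 283], [209, 273, 283], [210, 273, 283], [211, 273, 284], [212, 273, 284], [213, 273, 284], [214, 273, 284], [215, 273, 284], [216, 274, 284]] tz 159.5
tip [ 550.6 -150.   159.5] needed shift tool y,z [-0.  -1.  -4.5]
[(138, np.float64(311.5)), (143, np.float64(311.5)), (148, np.float64(311.5)), (153, np.float64(310.5)), (158, np.float64(310.5)), (163, np.float64(310.5)), (168, np.float64(310.5))] (168, np.float64(310.5))
200 [[310.58004567 154.86832803]] [[310.36335971 155.60347356]]
170 [[310.02882371 165.25866285]] [[309.81324608 166.02052816]]
10 ring side c at z110 (308.9978942871094, 185.4733123779297) [[308.75590273 185.95363518]]
```

Request:
move_arm(deltas=[[[15, -1, -3], 0], [[30, -1, -3.5], 0], [[38, -1, -3.5], 0], [[38, -1, -3.5], 0], [[38, -1, -3.5], 0], [[38, -1, -3.5], 0]])

```text
time: 14.22
tool_pos: [549.8, -144.7, 236.7]
tcp_rot: [77.7, 89.6, -22.8]
ft_force: [-0.4, 0.2, -0.1]
finger_gap: 18.5
```

Run:
```python
from tip import *
p,s,c,t=measure();print(s['tool_pos'],s['time'])
P,_,_=snap('side');S=cam('side');H=hsv(P)
q=proj(S,[[c[0],c[1],122]])[0].astype(int);u,w=q
b=cv2.resize(P[w-50:w+30,u-40:u+40],(420,420),interpolation=cv2.INTER_CUBIC)
cv2.imwrite('pics/m8.png',np.hstack([cv2.resize(p[130:290,200:360],(380,380)),cv2.resize(b,(380,380))])[:,:,::-1])
v=((H[...,0]<9)|(H[...,0]>171))&(H[...,1]>120)&(H[...,2]>30)
rows=[(y,np.flatnonzero(v[y,295:330]).mean()+295) for y in range(140,200) if v[y,295:330].sum()>1];print(rows[::5],rows[-1])
print(proj(S,[[c[0],c[1],z] for z in(170,150,120)]))
```

```text
11 dots, ring c [ 550.48450077 -145.49799478] R 24.097357804829535
top rows [[206, 275, 281], [207, 274, 282], [208, 276, 283], [209, 273, 283], [210, 278, 284], [211, 277, 284], [212, 275, 284], [213, 273, 284], [214, 279, 284], [215, 276, 284], [216, 273, 284], [217, 275, 284]] tz 122.2
tip [ 552.3 -147.9  122.2] needed shift tool y,z [-0.  -2.3 -2. ]
[ 549.80665625 -144.74795672  236.73070872] 14.225
[(146, np.float64(310.0)), (151, np.float64(310.5)), (156, np.float64(310.5)), (161, np.float64(310.5)), (166, np.float64(309.5)), (171, np.float64(309.5)), (176, np.float64(309.5)), (181, np.float64(309.5))] (181, np.float64(309.5))
[[309.81990615 165.99701363]
 [309.46119762 172.77147902]
 [308.93487133 182.68728322]]
```

View pics/m8.png

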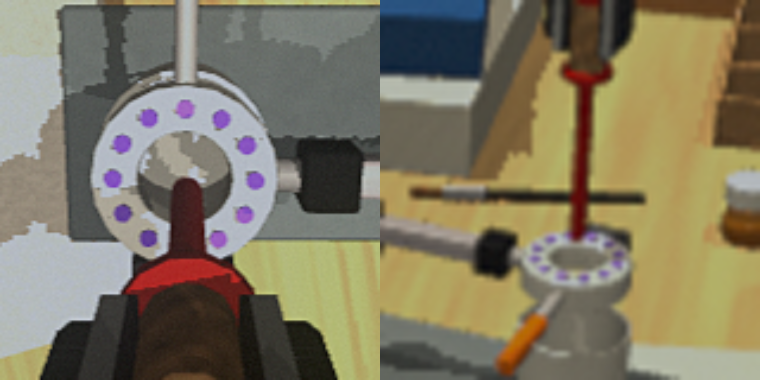

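Request:
move_arm(deltas=[[[0, -0.8, -1.5], 0], [[8, -0.8, -1.5], 0], [[16, -0.8, -1.5], 0], [[24, -0.8, -1.5], 0], [[32, -0.8, -1.5], 0], [[40, -0.8, -1.5], 0], [[40, -0.8, -1.5], 0], [[40, -0.8, -1.5], 0]])

```text
time: 15.32
tool_pos: [549.6, -143.3, 196.8]
tcp_rot: [78.0, 89.6, -22.5]
ft_force: [-0.4, 1.5, -0.3]
finger_gap: 18.3
```

```bash
cat > chk.py <<'E'
from tip import *
p,d,s=snap('wrist');C=cam('wrist',s);H=hsv(p);print(s['tool_pos'],s['time'],s['ft_force'],s['qd'].round(2).tolist())
v=(H[...,0]>118)&(H[...,0]<158)&(H[...,1]>60);v[:100]=0;v[330:]=0
n,l,st,ce=cv2.connectedComponentsWithStats(v.astype(np.uint8));k=[i for i in range(1,n) if st[i,4]>12]
P=plane(C,ce[k],110)[:,:2];x=np.linalg.lstsq(np.c_[2*P,np.ones(len(P))],(P**2).sum(1),rcond=None)[0];c=x[:2];print(len(k),'ring c',c.round(1),np.sqrt(x[2]+c@c).round(1))
A=R.from_euler('xyz',s['tcp_rot'],degrees=True).as_matrix()
m=((H[...,0]<9)|(H[...,0]>171))&(H[...,1]>120)&(H[...,2]>30);m[:100]=0
for z in np.arange(s['tool_pos'][2]-25,85,-10.):
    # row of the shaft axis at this height under the TCP; widths there
    a=proj(C,[[c[0],c[1],z]])[0];y=int(round(a[1]));u=np.flatnonzero(m[y,250:310])+250
    if len(u)>3:
        E=plane(C,[[u.min()-.5,y],[u.max()+.5,y]],z);mid=E.mean(0)[:2];print('z',round(z),'row',y,u.min(),u.max(),'w',np.linalg.norm(E[0]-E[1]).round(1),'jaw-dir offset stem-ring',(A[:2,1]@(mid-c)).round(1))
cr=proj(C,[[c[0],c[1],s['tool_pos'][2]-12]])[0];print('ring axis at collar height px',cr.round(1))
w=[(y,np.flatnonzero(m[y]).min(),np.flatnonzero(m[y]).max()) for y in range(150,330) if m[y].sum()>3]
print(w[::6])
E
python3 chk.py
```

```text
[ 549.61820135 -143.25707534  196.83291458] 15.325 [-0.36049251  1.48340638 -0.27754973] [-0.01, -0.31, -0.37, -0.04, -0.11, -0.04]
9 ring c [ 550.5 -145.4] 24.1
z 172 row 257 258 300 w 22.4 jaw-dir offset stem-ring 0.3
z 162 row 250 254 304 w 27.9 jaw-dir offset stem-ring 0.3
z 152 row 243 259 298 w 23.0 jaw-dir offset stem-ring 0.1
z 142 row 237 269 288 w 12.1 jaw-dir offset stem-ring 0.2
z 132 row 232 272 285 w 8.8 jaw-dir offset stem-ring 0.3
z 122 row 227 272 285 w 9.2 jaw-dir offset stem-ring 0.3
z 112 row 222 272 285 w 9.6 jaw-dir offset stem-ring 0.4
z 102 row 218 272 284 w 9.3 jaw-dir offset stem-ring 0.1
z 92 row 214 273 284 w 8.9 jaw-dir offset stem-ring 0.5
ring axis at collar height px [278.7 267.3]
[(205, np.int64(277), np.int64(280)), (211, np.int64(273), np.int64(284)), (217, np.int64(273), np.int64(284)), (223, np.int64(272), np.int64(284)), (229, np.int64(272), np.int64(285)), (235, np.int64(271), np.int64(286)), (241, np.int64(261), np.int64(296)), (247, np.int64(256), np.int64(302)), (253, np.int64(251), np.int64(306)), (259, np.int64(258), np.int64(300)), (292, np.int64(269), np.int64(289)), (298, np.int64(262), np.int64(296)), (304, np.int64(258), np.int64(300)), (310, np.int64(257), np.int64(301)), (316, np.int64(257), np.int64(302)), (322, np.int64(259), np.int64(299)), (328, np.int64(264), np.int64(294))]
```

Run:
```python
from tip import *
p,d,s=snap('wrist');C=cam('wrist',s);H=hsv(p);T=s['tool_pos'];print(T)
A=R.from_euler('xyz',s['tcp_rot'],degrees=True).as_matrix();c=np.array([550.5,-145.4])
m=((H[...,0]<9)|(H[...,0]>171))&(H[...,1]>120)&(H[...,2]>30)
off=lambda uv,z:round(float(A[:2,2]@(plane(C,[uv],z)[0,:2]-c)),1)
print([(y,m[y,240:320].sum()) for y in range(234,290,2)])
b=[(u,np.flatnonzero(m[225:275,u])[0]+225) for u in range(252,306,4)];print(b)
for z0 in(-2,0,2):
  zc=T[2]-14.5+z0
  print('tip edge->axis',off([278.7,204.5],zc-100)+5,'widest(top face)',off([278.7,253],zc+5),off([278.7,251],zc+2.5))
  # side edge points of collar: near-edge chord at u=262,294 -> circle centre
  e=plane(C,[q for q in b if q[0]<270 or q[0]>288],zc)[:,:2]
  q=(e-c)@A[:2,1:3];x=[qq[1]+np.sqrt(max(0,225-(qq[0]-.3)**2)) for qq in q];print('  collar lower edge->centre',np.round(x,1))
# disc on top of handle, z=zc+45
v=m.copy();v[:285]=0;v[345:]=0;w=np.argwhere(v)[:,::-1].mean(0);print('disc',w,off(w,T[2]-14.5+46))
```

```text
[ 549.6994394  -143.25205602  197.00359965]
[(234, np.int64(14)), (236, np.int64(17)), (238, np.int64(24)), (240, np.int64(31)), (242, np.int64(39)), (244, np.int64(42)), (246, np.int64(45)), (248, np.int64(49)), (250, np.int64(38)), (252, np.int64(32)), (254, np.int64(14)), (256, np.int64(12)), (258, np.int64(9)), (260, np.int64(6)), (262, np.int64(5)), (264, np.int64(3)), (266, np.int64(2)), (268, np.int64(0)), (270, np.int64(1)), (272, np.int64(0)), (274, np.int64(0)), (276, np.int64(0)), (278, np.int64(0)), (280, np.int64(0)), (282, np.int64(0)), (284, np.int64(0)), (286, np.int64(0)), (288, np.int64(0))]
[(252, np.int64(251)), (256, np.int64(247)), (260, np.int64(242)), (264, np.int64(240)), (268, np.int64(237)), (272, np.int64(225)), (276, np.int64(226)), (280, np.int64(225)), (284, np.int64(225)), (288, np.int64(237)), (292, np.int64(239)), (296, np.int64(241)), (300, np.int64(245)), (304, np.int64(249))]
tip edge->axis 0.2999999999999998 widest(top face) -7.6 -7.6
  collar lower edge->centre [0.2 1.1 0.4 0.7 0.1 0.8 0.7 1.2 1.1]
tip edge->axis -0.20000000000000018 widest(top face) -8.5 -8.5
  collar lower edge->centre [-0.3  0.4 -0.3 -0.  -0.6  0.1  0.   0.6  0.5]
tip edge->axis -0.7000000000000002 widest(top face) -9.3 -9.3
  collar lower edge->centre [-0.8 -0.2 -0.9 -0.7 -1.3 -0.6 -0.6 -0.  -0.1]
disc [279.09625 311.41375] -2.6
```

Request:
move_arm(deltas=[[[8, 0, 0], 0], [[16, 0, 0], 0], [[24, 0, 0], 0], [[32, 0, 0], 0], [[40, 0, 0], 0], [[41, 0, 0], 0], [[41, 0, 0], 0], [[41, 0, 0], 0], [[41, 0, 0], 0]])

```text
time: 16.55
tool_pos: [550.3, -143.5, 156.5]
tcp_rot: [78.3, 89.5, -22.3]
ft_force: [0.2, -0.1, -0.8]
finger_gap: 18.9
```

```bash
python3 chk.py
python3 - <<'E'
from tip import *
P,_,_=snap('side');S=cam('side');c=[550.5,-145.4];u,w=proj(S,[[*c,130]])[0].astype(int)
p,d,s=snap('wrist')
C=cam('wrist',s);H=hsv(p);T=s['tool_pos'];A=R.from_euler('xyz',s['tcp_rot'],degrees=True).as_matrix()
m=((H[...,0]<9)|(H[...,0]>171))&(H[...,1]>120)&(H[...,2]>30)
b=[(q,np.flatnonzero(m[225:275,q])[0]+225) for q in(256,260,264,268,290,294,298,302)]
e=(plane(C,b,T[2]-14.5)[:,:2]-c)@A[:2,1:3];print('collar z-dir',np.round(e[:,1]+np.sqrt(225-(e[:,0]-.3)**2),1))
cv2.imwrite('pics/m9.png',np.hstack([cv2.resize(p[130:330,180:380],(380,380)),cv2.resize(P[w-45:w+35,u-40:u+40],(380,380),interpolation=cv2.INTER_CUBIC)])[:,:,::-1])
E
```

```text
[ 550.29243711 -143.50720923  156.50982266] 16.55 [ 0.15796971 -0.05548462 -0.77818506] [-0.02, 0.01, 0.0, 0.04, -0.0, -0.09]
8 ring c [ 550.2 -145.9] 24.4
z 132 row 257 258 300 w 22.4 jaw-dir offset stem-ring 1.2
z 122 row 250 253 304 w 28.5 jaw-dir offset stem-ring 1.0
z 112 row 244 258 300 w 24.8 jaw-dir offset stem-ring 1.4
z 102 row 238 267 290 w 14.5 jaw-dir offset stem-ring 1.1
z 92 row 232 272 285 w 8.8 jaw-dir offset stem-ring 1.2
ring axis at collar height px [276.9 268. ]
[(216, np.int64(273), np.int64(284)), (222, np.int64(272), np.int64(284)), (228, np.int64(272), np.int64(285)), (234, np.int64(272), np.int64(286)), (240, np.int64(263), np.int64(295)), (246, np.int64(257), np.int64(300)), (252, np.int64(251), np.int64(305)), (258, np.int64(258), np.int64(300)), (291, np.int64(271), np.int64(288)), (297, np.int64(262), np.int64(296)), (303, np.int64(258), np.int64(300)), (309, np.int64(256), np.int64(301)), (315, np.int64(257), np.int64(302)), (321, np.int64(259), np.int64(300)), (327, np.int64(263), np.int64(294))]
collar z-dir [ 1.1  0.2  1.4  0.2 -0.2 -0.1 -0.4  0.1]
```

View pics/m9.png

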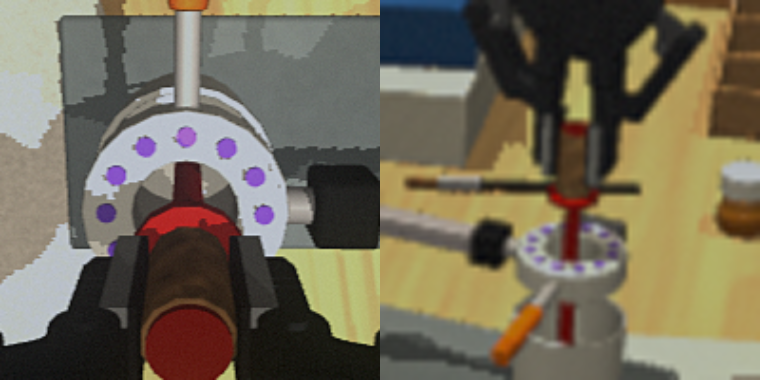

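```bash
python3 -c "
from bench import r
print(r.hand_in(), r.sense()['tool_pos'], r.sense()['time'])"
```

```text
the job is handed in; nothing more can be done
the job is handed in; nothing more can be done
```

I set the lamp, brought the red stem over from the rack and lowered it through the ring. I handed the job in at about 16.6 s, still holding the stem; no verdict is reported.

- **Lamp:** After I let go of the lever, the ring was level (about -0.02 rad). Its swivel was off by about 0.025 rad, both within limits. That swivel figure is the ring centre against the stand's position. The lever's own direction suggested the same small size of error.
- **Stem:** The tip is at about z = 42 mm, 21 mm below the cup's rim. The last checks put the collar within about 1.5 mm of the bore's centre. At the check 40 mm higher, tip and collar were both within about 1 mm.
- **Contact:** The last wrist force was under 1 N and the arm was still. In the last pictures the stem hangs clear of the ring and cup, but I could not measure contact with the stand directly.
- **Disagreements:**
  - The centring read 0.3 mm in the jaw direction at the check above, but 1.0 to 1.4 mm at the end, when some ring dots were hidden.
  - The cork's top disc read 2.6 mm off along the other axis. A collar-width reading of about 8 mm off I discounted, because the handle hides part of the collar.

I used 12 viewed pictures, the maximum. I did not re-measure the blue stem or the other things on the bench, but no move was planned to touch them.

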